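# Unhook the red key tag and stand it in the desk tidy

## Robot

A 6-joint arm with a two-finger parallel gripper is mounted at the origin on the work surface. World frame = base frame: x ahead of the robot, y to its left, z up, the work surface at z = 0. Lengths are in m, angles in rad, forces in N, time in s.
With the tool pointing down it reaches from about 0.35 to 0.775 m from the base axis. Payload 7.3 kg.
Tool frame: the origin (TCP) lies at the very end of the fingers, on their centre line; the grasp point (between the pads) lies 19 mm behind it; z points along the fingers, y is the direction in which the jaws open and shut (so a half turn about z gives the same grasp; the last joint's range is limited). The gripper opens to 92 mm and grips with 3 to 60 N. Pads are 19 mm wide; open, the fingers measure 130 mm over their backs; the gripper's body (75 mm by 190 mm) begins 47 mm behind the grasp point.
Start: joints at [1.165, 0.342, 1.524, -0, 1.275, -0.146], TCP at [0.135, 0.507, 0.227] pointing down, gripper open.
Joint ranges: [-2.53, 2.53], [-0.77, 2.02], [0.04, 2.7], [-1, 4.14], [0.28, 2.66], [-3.11, 3.11]. Speed limits (rad/s): [2.57, 2.57, 3.14, 3.14, 3.14, 3.14].

## Interface

Orientations are given as a rotation vector (axis times angle).
In Python, from plant import arm gives the robot as it stands. Calls block until the motion is done:
- arm.move_pose(position, orientation): joint-space move of the TCP to a pose.
- arm.movel(position, rate=0.15, orientation=None, until_force=None): straight line of the TCP; orientation=None keeps the orientation; rate is the mean speed in m/s. With until_force (N) it stops when the force on the tool has changed by that much, and returns True; else False.
- arm.set_joints(angles): joint-space move.
- arm.gripper_open() and arm.grasp(f_grip=None): open the fingers fully, or close them until they stop; f_grip is the grip in N (None keeps the last).
- arm.pause(seconds).
- arm.ik(position, orientation): joint angles nearest the present ones, or None.
- arm.read_camera(name): name is "side" or "top"; returns a dict with "image" (480x640x3 uint8, red, green, blue), "fx", "fy", "cx", "cy" (pixels), "pose" (4x4, takes a point from camera to world coordinates). Camera axes: x right, y up, looking along -z (the intrinsics and any distortion apply to the point x, -y, -z); pixel columns grow to the right and rows downward; lengths in m; the calibration is good to about 2 mm. A picture is of the moment at which its call begins. There is no depth.
A pose or a line that the arm cannot do raises arm.Unreachable and nothing moves.
- arm.job_done(): hands the job in, once; it reports no verdict.
Trained networks look in a picture, given as the dict that the camera call returned (one of the last four; its "shot" number tells which), for a name from the list of things; names that differ only in an ending like _2 or _b are one class to them, and where a whole thing is asked for, a point or a joint stands for the part that bears it (a point fixed in the world has none). Each returns a list of dicts, best first, with "p" (0 to 1); they miss things now and then, are a little off and sometimes report something else, mostly with a low value. They report only what shows in the picture. A call takes as long as a camera call.
- arm.boxes_of(picture, target): "xyz" ([x, y, z] in m, in world coordinates, good to about 4 mm: the middle of the surface that is visible of it).
- arm.place_of(picture, target): "xyz" ([x, y, z] in m, in world coordinates, good to about 4 mm: a listed point, or the origin of a listed thing).
Readings, each from a call of its own:
- arm.read_time(): time.
- arm.read_joints(): joint angles.
- arm.read_joint_velocities(): joint speeds.
- arm.read_tau(): joint torques, N m.
- arm.read_tool_pos(): TCP position.
- arm.read_tcp_rot(): TCP orientation.
- arm.read_force(): force on the tool from outside, world axes, zero at the start.
- arm.read_ft_torque(): the same for the moment, N m.
- arm.read_width(): opening from 0.0 (shut) to 1.0 (fully open).
Only numpy, scipy, OpenCV 4.12 (cv2) and the standard library are available. Lean on these libraries where they do the work, as an engineer would, in place of code of your own. Each camera call takes 0.05 s, during which the arm holds its last target. There are 200 camera calls.

## Task

Take the red key tag off its peg on the key stand: lift its slotted end so that it clears the peg's upturned tip as you slide it off, feeling your way gently so that the thin wire peg is never forced. Then set the red tag down gently, upright, in the narrow empty compartment of the desk tidy and let go. Leave the blue tag hanging, and the glass, bottle and pill box where they are.

Things in the scene. Friction and masses are not known exactly. Their poses are not given: they have to be found in the camera images.
- stand: Dark wooden key stand, fixed. Origin: middle of its base's underside, on the table; z up; +x is the way both pegs point, y along its crossbar. Base 100 x 200 x 12 mm (x, y, z); crossbar 20 x 170 x 20 mm, centre 165 mm above the origin. Two round steel wire pegs 6 mm thick leave the crossbar's +x face at y = +65 and -65 mm, axis 165 mm up.
- peg_a_bend (a point): On the axis of the peg at the stand's y = +65 mm, at the stand's x = 47 mm; axes as the stand's. Up to here the wire is straight and level. From here to x = 102 mm it has been bent up or down in use by an unmeasured slope of 0.11 to 0.27, so its end is 6 to 15 mm too high or low. At x = 102 the end turns up: its axis rises 12 mm over 6 mm, rounded tip at x = 111.
- peg_b_bend (a point): The same point on the peg at y = -65 mm, bent by its own amount. The turned-up end is 18 mm tall from the wire's underside to the tip's top. Both pegs give only a little up and down (about 6 N per mm at x = 102, far stiffer nearer the crossbar), and count as forced if the red tag and the stand press on each other with more than 8 N.
- red_tag_center (a point): Centre of the red key tag: rigid plastic slab 10 x 50 x 115 mm (x thickness, y width, z height), 60 to 120 g, a flat brass key on each face. It hangs upright on either peg, by its slot, on the wire's straight part, its x along the peg within a few degrees. Grip it from above across its width, a finger on each narrow side edge.
- red_tag_slot (a point): Centre of the red tag's slot, 36 mm above the tag's centre, axes as the tag's. The slot goes right through the thickness, 22 mm wide (y) and 23 mm high (z); the rim above it is 10 mm high, the bars beside it 14 mm wide. The slot's upper edge rests on the peg.
- blue_tag_center (a point): Centre of the blue key tag, the same shape as the red one, hanging on the other peg. Leave it there.
- tidy: Light wooden desk tidy, fixed to the table, 85 x 86 mm and 60 mm tall, walls 5 mm, floor 6 mm. Origin: middle of its underside; z up. Its +x side holds the narrow empty compartment; the wide one beside it is filled with a paper block and a yellow notepad, which stay below the rim.
- tidy_slot (a point): Middle of the floor of the tidy's narrow compartment, 6 mm above the table. The compartment is 24 mm along this frame's x, 76 mm along its y, and 54 mm deep from the rim (rim 60 mm above the table).
- glass: Drinking glass, 66 mm across, 100 mm tall; origin at the centre of its underside. Bystander.
- bottle: Small clear bottle with a white cap, 44 mm across, 120 mm tall; origin at the centre of its underside. Bystander.
- pillbox: Red pill box, 55 x 110 x 28 mm; origin at the centre of its underside. Bystander.

How it is judged:
On the way:
1. the red tag is off its peg, past the tip, touching nothing of the stand and held up above the table (x of red_tag_center in the frame of stand above 0.113 m and contact force between red_tag and stand below 0.05 N and height (world z) of red_tag_center above 0.1 m), for 0.1 s.
At the end, for the whole second after the job is handed in: The red tag stands at rest on the floor of the tidy's narrow compartment, slotted end up and within 20 degrees of upright (it may lean on a wall), let go; the blue tag still hangs on its peg and the glass, bottle and pill box are where they were, each within 20 mm (x of red_tag_center in the frame of tidy_slot between -0.012 and 0.012 m and y of red_tag_center in the frame of tidy_slot between -0.02 and 0.02 m and z of red_tag_center in the frame of tidy_slot between 0.05 and 0.064 m and angle between red_tag_center's own z axis and vertical below 0.35 rad and linear speed of red_tag below 0.02 m/s and distance of each of blue_tag_center, glass, bottle, pillbox from where it was at the start of the episode below 0.02 m); the robot touches nothing.
It fails at once if the red tag and the key stand press on each other with more than 8 N (contact force between red_tag and stand above 8 N).
It fails at once if the red tag is dropped: let go, it falls freely from more than about 12 mm (linear speed of red_tag above 0.5 m/s and contact force between the fingers and red_tag below 0.1 N).
It fails at once if the red tag is rammed into the tidy: more than 40 N between them (contact force between red_tag and tidy above 40 N).
It fails at once if the robot presses the stand with more than 10 N (contact force between any of the fingers, the arm and stand above 10 N).
It fails at once if the blue tag, glass, bottle or pill box is shifted by more than 20 mm (distance of any of blue_tag_center, glass, bottle, pillbox from where it was at the start of the episode above 0.02 m).
It also fails if it takes over 72 s, if anything falls off the work surface, if the arm or the gripper's body presses on something with over 40 N, if the wrist force passes 120 N, or if a joint passes its speed limit or range.

## Working session

There is one attempt and no reset: what is moved stays moved. The work goes in short steps, each a Python script; the robot and the scene stay as the last script left them, time stands still between calls to the robot, and variables do not carry over. Pictures are saved under pics/ and viewed, about 8 in all and at most 12, crops included, and the job is handed in when it is done.

```bash
mkdir -p pics; python3 - <<'E'
from plant import arm
import cv2,numpy as np
print(arm.read_time(),arm.read_tcp_rot())
for c in ["side","top"]:
    p=arm.read_camera(c); cv2.imwrite(f"pics/{c}0.png",p["image"][:,:,::-1])
    print(c,p["fx"],p["fy"],p["cx"],p["cy"],[k for k in p if k not in("image",)],np.round(p["pose"],3).tolist())
    for t in ["stand","peg_a_bend","peg_b_bend","red_tag_center","red_tag_slot","blue_tag_center","tidy","tidy_slot","glass","bottle","pillbox"]:
        print(t,[(np.round(d["xyz"],3).tolist(),round(d["p"],2)) for d in arm.place_of(p,t)[:3]])
print(arm.read_time())
E
```

```text
0.0 [-4.06878291e-01 -3.11469585e+00  2.34432707e-03]
side 567.2662932277362 567.2662932277362 325.56819603790007 243.20072658015806 ['fx', 'fy', 'cx', 'cy', 'pose', 'shot'] [[0.997, 0.057, -0.053, 0.52], [-0.076, 0.575, -0.815, -0.829], [-0.015, 0.816, 0.578, 0.672], [0.0, 0.0, 0.0, 1.0]]
stand [([0.506, 0.177, -0.001], 0.78)]
peg_a_bend [([0.526, 0.254, 0.166], 0.89)]
peg_b_bend [([0.574, 0.134, 0.166], 0.69)]
red_tag_center [([0.522, 0.253, 0.118], 0.79)]
red_tag_slot [([0.515, 0.254, 0.153], 0.77)]
blue_tag_center [([0.567, 0.131, 0.12], 0.7)]
tidy [([0.47, -0.137, 0.001], 0.57)]
tidy_slot [([0.496, -0.134, 0.004], 0.95)]
glass [([0.764, 0.023, 0.002], 0.56)]
bottle [([0.704, -0.344, -0.002], 0.87)]
pillbox [([0.375, -0.016, 0.0], 0.75)]
top 600.9387791421034 600.9387791421034 321.9289053377484 242.67229915470065 ['fx', 'fy', 'cx', 'cy', 'pose', 'shot'] [[0.015, 0.998, -0.063, 0.505], [-0.999, 0.013, -0.029, -0.074], [-0.028, 0.063, 0.998, 1.129], [0.0, 0.0, 0.0, 1.0]]
stand [([0.511, 0.184, -0.001], 0.96)]
peg_a_bend [([0.53, 0.254, 0.165], 0.98)]
peg_b_bend [([0.57, 0.135, 0.163], 0.69)]
red_tag_center [([0.521, 0.254, 0.125], 0.82)]
red_tag_slot [([0.516, 0.254, 0.154], 0.67)]
blue_tag_center [([0.567, 0.138, 0.119], 0.72)]
tidy [([0.471, -0.14, -0.001], 0.58)]
tidy_slot [([0.494, -0.132, 0.008], 0.92), ([0.766, 0.025, -0.002], 0.5)]
glass [([0.766, 0.018, -0.001], 0.93), ([0.472, -0.139, -0.0], 0.21)]
bottle [([0.703, -0.341, 0.004], 0.63)]
pillbox [([0.378, -0.017, -0.001], 0.67)]
1.2
```

```bash
python3 - <<'E'
import cv2
s=cv2.imread("pics/side0.png"); t=cv2.imread("pics/top0.png")
cv2.imwrite("pics/both0.png",cv2.resize(cv2.vconcat([s]),(800,600)))
c=t[120:420,40:340]; 
cv2.imwrite("pics/top_full.png",cv2.resize(t,(800,600)))
cv2.imwrite("pics/side_crop.png",cv2.resize(s[90:270,250:490],None,fx=3.3,fy=3.3,interpolation=cv2.INTER_CUBIC))
E
```

```text
(no output)
```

View pics/both0.png

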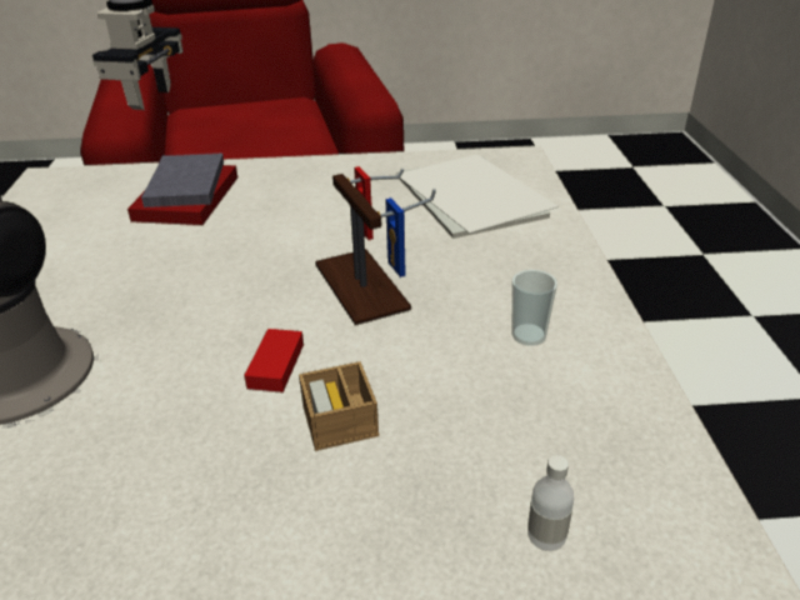

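View pics/top_full.png

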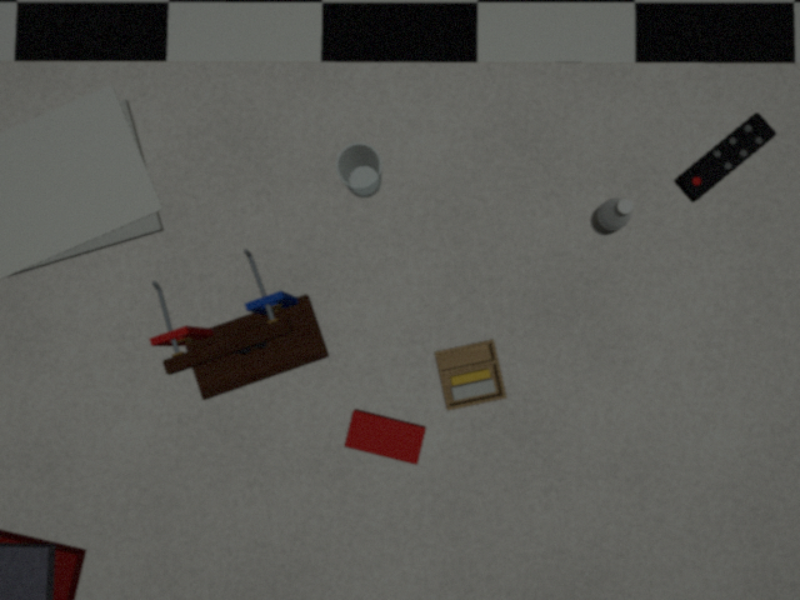

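View pics/side_crop.png

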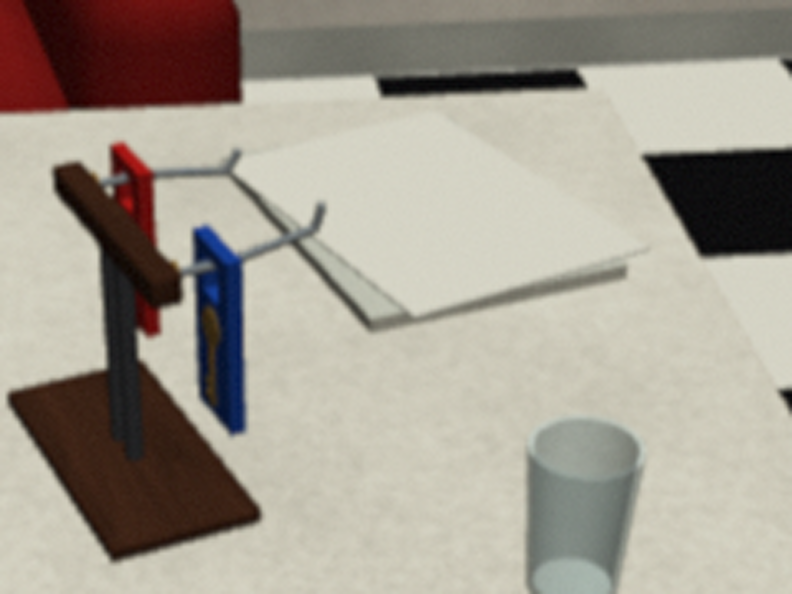

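Side view: the red tag hangs on the far peg (a) and that peg's end droops, with the elbow near crop (228,171) and the tip near (237,153). The blue tag's peg bends up. Top view: the tidy's rim corners are near (435,351), (492,341), (505,398) and (448,408), with the narrow compartment on the far side. Next I'll fit the yaws and the slope.

```bash
cat > h.py <<'E'
from plant import arm
import numpy as np, cv2
from scipy.spatial.transform import Rotation as R
def proj(p,P):
    c=np.linalg.inv(p["pose"])@np.r_[P,1]
    return np.array([p["cx"]+p["fx"]*c[0]/-c[2], p["cy"]+p["fy"]*-c[1]/-c[2]])
def down(yaw):
    y=np.array([-np.sin(yaw),np.cos(yaw),0]); z=np.array([0,0,-1.])
    return R.from_matrix(np.c_[np.cross(y,z),y,z]).as_rotvec()
def T(q,P): # q=x,y,yaw
    c,s=np.cos(q[2]),np.sin(q[2]); return np.array([q[0]+c*P[0]-s*P[1],q[1]+s*P[0]+c*P[1],P[2]])
E
python3 - <<'E'
from h import *
from scipy.optimize import least_squares as ls
s=arm.read_camera("side");t=arm.read_camera("top")
k=lambda u,v:np.array([u,v])/1.25
c=lambda u,v:np.array([u,v])/3.3+[250,90]
# stand: x,y,yaw, slope, tip
def pts(q):
    e=.165+q[3]*.055
    return [(t,(.05,-.1,.012),k(310,295)),(t,(-.05,-.1,.012),k(327,356)),(t,(-.05,.1,.012),k(205,398)),
     (t,(.108,.065,e+.012),k(155,283)),(s,(.102,.065,e),c(227,172)),(s,(.109,.065,e+.013),c(237,153)),
     (s,(.01,.065,.165),c(100,182)),(s,(-.05,.1,.012),c(10,398)),(s,(.05,-.1,.012),c(259,515)),(s,(-.05,-.1,0.),c(114,556)),
     (s,(.047,.065,.165),None)]
def f(q): return np.concatenate([proj(a,T(q,P))-m for a,P,m in pts(q) if m is not None])
r=ls(f,[.508,.18,.33,-.2],loss='soft_l1'); print(r.x, r.fun.reshape(-1,2).round(1).tolist())
def pb(b):
    e=.165+b[0]*.055
    return np.r_[proj(s,T(r.x,(.102,-.065,e)))-c(312,231),proj(s,T(r.x,(.109,-.065,e+.013)))-c(320,206)]
print('b',ls(pb,[.2]).x)
h=.0425;w=.043
def g(q): return np.concatenate([proj(t,T(q,P))-m for P,m in [((h,w,.06),k(435,351)),((h,-w,.06),k(492,341)),((-h,-w,.06),k(505,398)),((-h,w,.06),k(448,408))]])
r2=ls(g,[.47,-.138,.2]); print('tidy',r2.x,r2.fun.round(1)); print('slot',T(r2.x,(.0255,0,.006)))
# tag top edge corners z .178 : x,y,yaw
def g3(q): return np.concatenate([proj(a,T(q,P))-m for a,P,m in [(t,(0.005,.025,.178),k(152,339)),(s,(-.005,.025,.178),c(113,146)),(s,(.005,-.025,.178),c(154,176)),(s,(-.005,-.025,.178),c(141,181)),(s,(.005,.025,.178),c(125,143))]])
r3=ls(g3,[.52,.254,.3]); print('tag',r3.x,r3.fun.round(1))
q=r.x
print('tag in stand',(R.from_euler('z',-q[2]).apply(np.r_[r3.x[:2]-q[:2],0])).round(4))
E
```

```text
[ 0.50878688  0.17626187  0.34188868 -0.19961882] [[-1.1, -1.7], [2.1, 0.3], [-1.9, 1.2], [1.2, -0.4], [0.8, 0.1], [0.7, -0.5], [-2.0, 0.6], [-1.2, -2.8], [1.5, -2.2], [-0.8, 2.9]]
b [0.13685981]
tidy [ 0.47321455 -0.14042875  0.21182287] [-0.6 -0.1  1.4 -1.6  0.8  0.1 -1.5  1.6]
slot [ 0.49814461 -0.13506757  0.006     ]
tag [0.52105477 0.24602748 0.35944378] [ 0.9 -1.  -1.1 -0.1  0.2 -0.9 -0.4 -1.4 -0.2 -0.1]
tag in stand [0.0349 0.0616 0.    ]
```

```bash
python3 - <<'E'
from h import *
o=down(.342); P=np.array([.5212,.2515])
arm.move_pose([*P,.26],o); print(arm.read_force().round(2) if hasattr(arm.read_force(),'round') else arm.read_force())
for c in ("side","top"):
    p=arm.read_camera(c); print([(np.round(d["xyz"],4).tolist(),round(d["p"],2)) for n in("red_tag_center","peg_a_bend") for d in arm.place_of(p,n)[:1]])
print(arm.movel([*P,.131],rate=.06,until_force=3))
F=np.array([(arm.pause(.02),arm.read_force())[1] for _ in range(10)]); print(F.mean(0),F.std(0),arm.read_tool_pos(),arm.read_time())
p=arm.read_camera("side"); i=p["image"][70:250,230:470,::-1]
cv2.imwrite("pics/pre.png",cv2.resize(i,None,fx=3.3,fy=3.3,interpolation=cv2.INTER_CUBIC))
E
```

```text
[-0.21  0.24 -0.44]
[([0.5207, 0.2518, 0.1211], 0.8), ([0.5264, 0.2571, 0.1659], 0.66)]
[]
False
[-0.06361137  0.17244554 -0.29049713] [0.37548201 0.38991417 0.49856987] [0.52126419 0.25153595 0.1311443 ] 5.7667
```

View pics/pre.png

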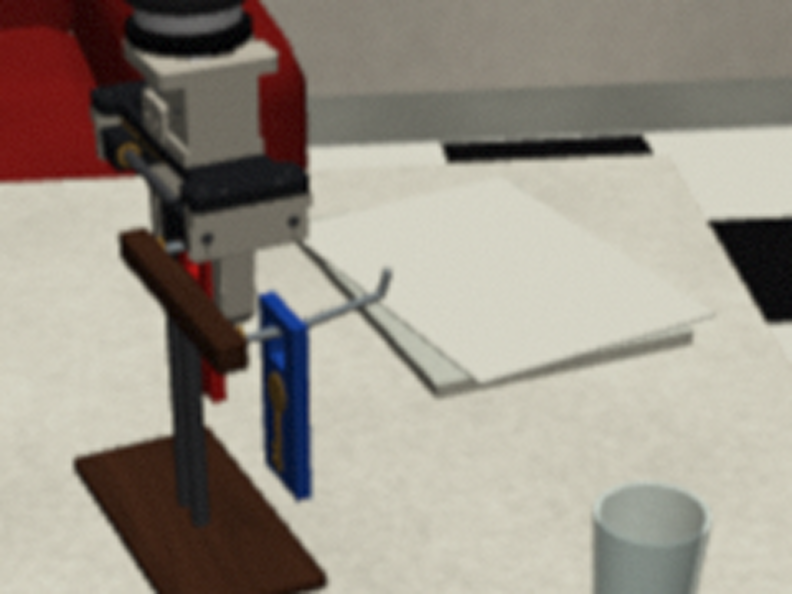

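The gripper straddles the red tag cleanly, with the near finger at (237,285), and clears the crossbar. Now I'll grip, then lift 8.5 mm so the wire sits mid-slot.

```bash
cat >> h.py <<'E'
def F(n=12): return np.mean([(arm.pause(.01),arm.read_force())[1] for _ in range(n)],0).round(2)
E
python3 - <<'E'
from h import *
print(F(25)); arm.grasp(15); arm.pause(.1);print(F(25),arm.read_width()*92)
arm.grasp(25); p=arm.read_tool_pos(); print(p,F(25))
print(arm.movel([p[0],p[1],p[2]+.0085],rate=.02,until_force=4)); print(arm.read_tool_pos(),F(25),F(25),arm.read_time())
c=arm.read_camera("side"); i=c["image"][70:250,230:470,::-1]
cv2.imwrite("pics/grip.png",cv2.resize(i,None,fx=3.3,fy=3.3,interpolation=cv2.INTER_CUBIC))
for n in("red_tag_center","red_tag_slot"):print([(np.round(d["xyz"],4).tolist(),round(d["p"],2)) for d in arm.place_of(c,n)[:1]])
E
```

```text
[ 0.13  0.02 -0.12]
[-0.19  0.09  0.09] 50.18380739709553
[0.52117954 0.25149985 0.13099938] [0.   0.25 0.1 ]
False
[0.52117368 0.25148763 0.13957567] [-0.15 -0.07 -0.8 ] [ 0.04  0.01 -0.77] 8.4833
[([0.5233, 0.248, 0.1275], 0.51)]
[([0.5181, 0.2507, 0.1629], 0.41)]
```

View pics/grip.png

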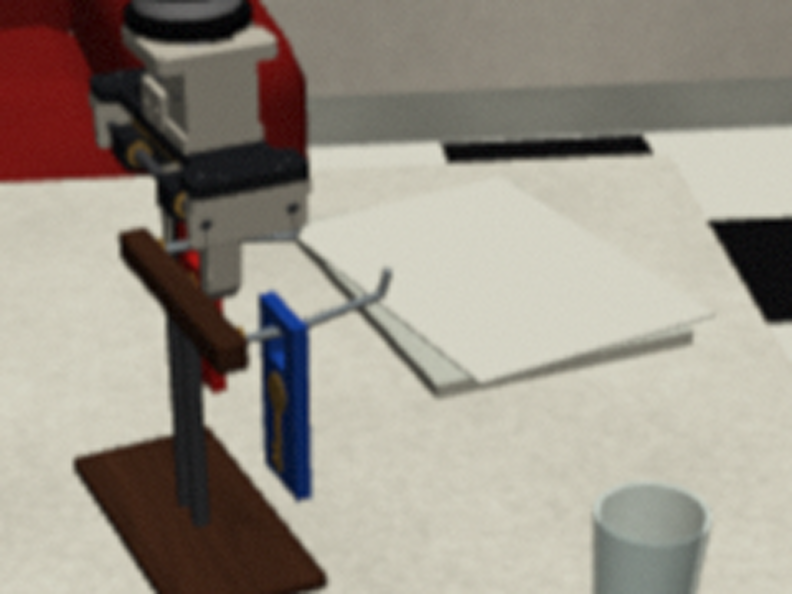

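```bash
python3 - <<'E'
from h import *
d=np.array([np.cos(.342),np.sin(.342),0]); p=arm.read_tool_pos()
print(arm.movel(p+.012*d,rate=.03,until_force=3))
q=p+.050*d-[0,0,.0076]
print(arm.movel(q,rate=.03,until_force=3),(arm.read_tool_pos()-p).round(4),F(25))
hit=arm.movel(q-[0,0,.011],rate=.005,until_force=2.5); a=arm.read_tool_pos(); print('down',hit,a-p,F(20))
arm.movel(q,rate=.02); f0=F(25)
hit=arm.movel(q+[0,0,.012],rate=.005,until_force=2.5); b=arm.read_tool_pos(); print('up',hit,b-p,F(20))
m=(a+b)/2; m[:2]=q[:2]; arm.movel(m,rate=.02); print(m-p,f0,F(25),arm.read_time(),p.tolist())
E
```

```text
False
False [ 0.047   0.0167 -0.0075] [ 0.07 -0.07 -0.85]
down True [ 0.0470347   0.01671719 -0.01501017] [ 0.23 -0.02  3.9 ]
up True [0.04667991 0.01664768 0.00165505] [-0.    0.06 -1.03]
[ 0.04710429  0.0167686  -0.00667756] [ 0.02 -0.01 -0.85] [ 0.2  -0.08 -0.75] 15.8833 [0.5211796574828396, 0.25152749690510096, 0.13947489444439762]
```

```bash
python3 - <<'E'
from h import *
d=np.array([np.cos(.342),np.sin(.342),0]); p=np.array([.52118,.25152,.13947])
print(arm.movel(p+.057*d-[0,0,.0037],rate=.02,until_force=2.5),F(20))
for s in (.065,.073,.081,.089,.097):
    h=arm.movel(p+s*d-[0,0,.0037],rate=.02,until_force=2.5); print(s,h,(arm.read_tool_pos()-p).round(4),F(20))
    if h: break
print(arm.read_time())
c=arm.read_camera("side"); i=c["image"][70:250,230:470,::-1]
cv2.imwrite("pics/off.png",cv2.resize(i,None,fx=3.3,fy=3.3,interpolation=cv2.INTER_CUBIC))
for n in("red_tag_center","red_tag_slot","peg_a_bend"):print([(np.round(d["xyz"],4).tolist(),round(d["p"],2)) for d in arm.place_of(c,n)[:1]])
E
```

```text
False [ 0.11 -0.05 -0.81]
0.065 False [ 0.0612  0.0218 -0.0038] [-0.24  0.03 -0.77]
0.073 False [ 0.0688  0.0245 -0.0038] [-0.18 -0.11 -0.85]
0.081 False [ 0.0763  0.0272 -0.0038] [ 0.03 -0.04 -0.77]
0.089 False [ 0.0839  0.0298 -0.0038] [-0.07 -0.15 -0.97]
0.097 False [ 0.0914  0.0325 -0.0038] [ 0.02  0.03 -1.11]
20.1667
[([0.6119, 0.2838, 0.1249], 0.71)]
[([0.6062, 0.2851, 0.1599], 0.94)]
[([0.5272, 0.2563, 0.1684], 0.75)]
```

View pics/off.png

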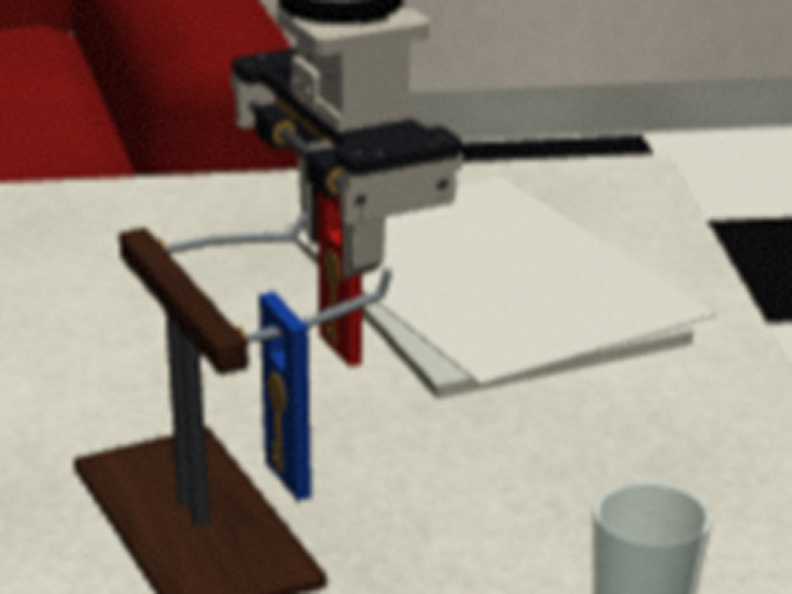

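The tag is clear of the tip: its near edge is at x≈320 and the hook tip at (305,225). Next I'll move away, go over to the tidy and take a close look.

```bash
python3 - <<'E'
from h import *
d=np.array([np.cos(.342),np.sin(.342),0]); p=arm.read_tool_pos()
arm.movel(p+.03*d,rate=.08); q=arm.read_tool_pos(); arm.movel([q[0],q[1],.31],rate=.12)
o=down(.212); arm.movel([.497,-.134,.31],rate=.2,orientation=o); arm.movel([.497,-.134,.150],rate=.12)
print(arm.read_tool_pos(),F(20),arm.read_time())
for c in("side","top"):
    s=arm.read_camera(c)
    for n in("red_tag_center","tidy_slot","tidy","red_tag_slot"):print(c,n,[(np.round(d["xyz"],4).tolist(),round(d["p"],2)) for d in arm.place_of(s,n)[:1]])
    if c=="side": cv2.imwrite("pics/tidy.png",cv2.resize(s["image"][210:370,200:400,::-1],None,fx=3.6,fy=3.6,interpolation=cv2.INTER_CUBIC))
E
```

```text
[ 0.49741362 -0.13413654  0.15064201] [-0.   -0.02 -0.66] 26.55
side red_tag_center [([0.4978, -0.1337, 0.1386], 0.57)]
side tidy_slot [([0.4956, -0.1368, 0.0058], 0.65)]
side tidy [([0.4714, -0.1356, -0.0014], 0.68)]
side red_tag_slot []
top red_tag_center []
top tidy_slot []
top tidy []
top red_tag_slot []
```

View pics/tidy.png

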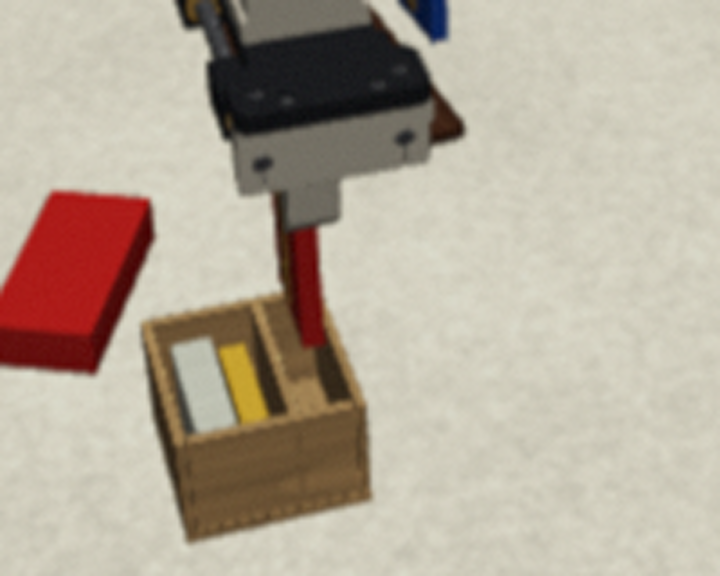

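The tag hangs upright just above the narrow compartment, its lower near edge at (300–325,345). I'll measure the compartment's rim centre line from this picture, then lower until contact.

```bash
python3 - <<'E'
from h import *
s=arm.read_camera("side")
def ray(u,v,z):
    u,v=u/3.6+200,v/3.6+210; M=s["pose"]; r=M[:3,:3]@[(u-s["cx"])/s["fx"],-(v-s["cy"])/s["fy"],-1]; o=M[:3,3]
    return o+r*(z-o[2])/r[2]
pts=[ray(*a,.06) for a in((288,412),(350,402),(262,302),(315,298))]; m=np.mean(pts,0); print(np.round(pts,4).tolist(),m)
# measured vs. expected tag bottom near corners
tb=np.mean([ray(300,347,.0825),ray(325,345,.0825)],0); e=T([.4974,-.1341,.212],(0,-.025,.0825)); print(tb,e,tb-e)
E
```

```text
[[0.489, -0.1771, 0.06], [0.516, -0.1733, 0.06], [0.4778, -0.1026, 0.06], [0.5023, -0.102, 0.06]] [ 0.49624736 -0.13874155  0.06      ]
[ 0.50115152 -0.16074982  0.0825    ] [ 0.50266039 -0.1585403   0.0825    ] [-1.50886608e-03 -2.20951958e-03  1.38777878e-17]
```

```bash
python3 - <<'E'
from h import *
arm.movel([.4972,-.1355,.085],rate=.05,until_force=4); print(arm.read_tool_pos(),F(20))
print(arm.movel([.4972,-.1355,.066],rate=.01,until_force=3),arm.read_tool_pos(),F(20),arm.read_time())
s=arm.read_camera("side"); cv2.imwrite("pics/down.png",cv2.resize(s["image"][210:370,200:400,::-1],None,fx=3.6,fy=3.6,interpolation=cv2.INTER_CUBIC))
print([(np.round(d["xyz"],4).tolist(),round(d["p"],2)) for d in arm.place_of(s,"red_tag_center")[:1]])
E
```

```text
[ 0.49742302 -0.13557858  0.08532488] [ 0.12  0.16 -0.76]
True [ 0.49718399 -0.13548543  0.07406102] [-0.48  0.25  5.39] 30.0083
[([0.4962, -0.1354, 0.0624], 0.62)]
```

View pics/down.png

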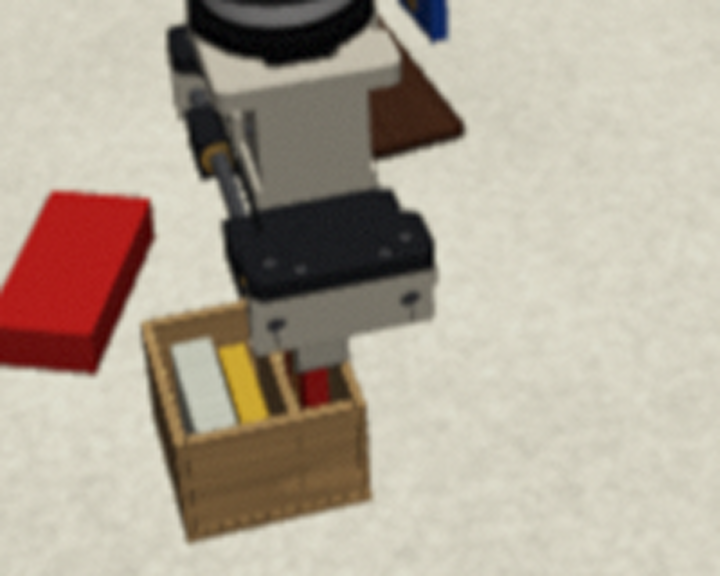

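Floor contact came at TCP z = 0.074, exactly as predicted, and the tag (315,385) is inside the compartment. I'll release and retreat.

```bash
python3 - <<'E'
from h import *
arm.gripper_open(); arm.pause(.3); p=arm.read_tool_pos()
arm.movel([p[0],p[1],.32],rate=.08); arm.movel([.42,-.33,.32],rate=.2); print(F(20),arm.read_width(),arm.read_time())
for c in("side","top"):
    s=arm.read_camera(c)
    for n in("red_tag_center","red_tag_slot","tidy_slot","blue_tag_center","glass","bottle","pillbox"):print(c,n,[(np.round(d["xyz"],4).tolist(),round(d["p"],2)) for d in arm.place_of(s,n)[:1]])
    if c=="side": cv2.imwrite("pics/end.png",cv2.resize(s["image"][110:370,200:480,::-1],None,fx=2.3,fy=2.3,interpolation=cv2.INTER_CUBIC))
E
```

```text
[0.02 0.03 0.02] 1.0011914438446055 35.85
side red_tag_center [([0.4956, -0.1377, 0.0606], 0.98)]
side red_tag_slot [([0.4941, -0.1339, 0.0976], 0.59)]
side tidy_slot [([0.4949, -0.1361, 0.0071], 0.62)]
side blue_tag_center [([0.5634, 0.1278, 0.1206], 0.95)]
side glass [([0.7643, 0.0253, 0.0028], 0.56)]
side bottle [([0.7045, -0.3432, -0.0015], 0.91)]
side pillbox [([0.3752, -0.0158, -0.001], 0.82)]
top red_tag_center [([0.4989, -0.1349, 0.068], 0.53)]
top red_tag_slot [([0.4916, -0.1327, 0.1009], 0.8)]
top tidy_slot [([0.497, -0.1322, 0.0084], 0.92)]
top blue_tag_center [([0.5679, 0.1343, 0.1171], 0.71)]
top glass [([0.7651, 0.0182, -0.0026], 0.82)]
top bottle [([0.7038, -0.342, 0.0064], 0.79)]
top pillbox [([0.3757, -0.0165, 0.0007], 0.91)]
```

View pics/end.png

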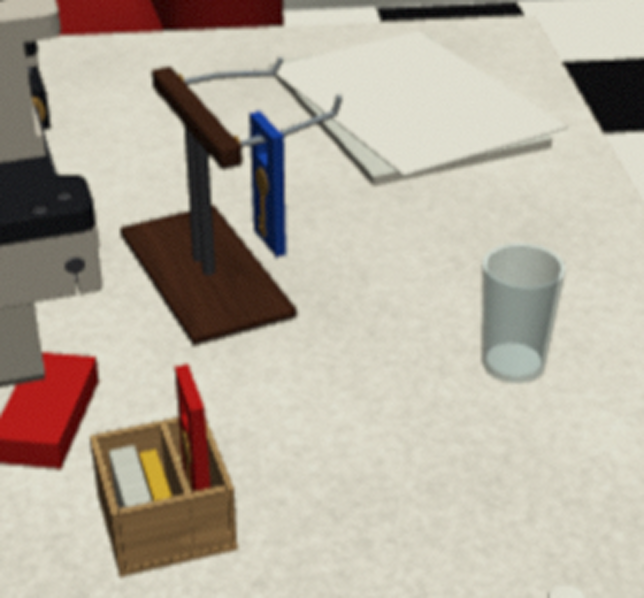

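The red tag stands in the narrow compartment at (195,430) with its slot up. The blue tag still hangs, and the bystanders haven't moved.

```bash
python3 -c "
from plant import arm
arm.job_done(); print(arm.read_time())"
```

```text
the job is handed in; nothing more can be done
the job is handed in; nothing more can be done
```

The red tag is off its peg and standing in the narrow compartment of the desk tidy, let go. I handed the job in at about 36 s of the 72 s allowed; no verdict is reported.

- **Taking it off:** The red tag's peg was bent down by about 0.18–0.20. I gripped the tag at 25 N and felt for the wire once downward and once upward at about x = 85 mm on the stand. The tag then slid past the tip with no force stop and no force beyond its own weight of about 0.8 N.
- **Force on the peg:** The downward touch was the hardest, at about 4.8 N against the 8 N limit. The upward touch stopped the move, but no force showed once it had stopped. It was therefore either very light or a false trigger. It agreed with the geometry to about 1 mm.
- **Setting it down:** The tag met the floor of the compartment at the height I expected, with about 6 N. After I let go, the side picture shows it upright with its slot up, perhaps leaning slightly.
- **Last checks:** The side camera puts the tag's centre within about 2 mm of the middle of the slot, and the top camera within about 3 mm. The top camera gave its height as 0.068 m and the side camera 0.061 m. The side picture shows it on the floor, so I take the 0.068 m as detector error. The blue tag, glass, bottle and pill box all read within about 5 mm of where they started, which is about the detector's error.

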